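Put the nail clipper away in its sprung-lid case

TASK

The nail clipper lying on the rail shelf belongs in the grooming case on the same shelf: press the case's thumb latch so that the sprung lid pops fully open, lay the clipper inside, and push the lid down until it snaps shut and stays shut. Press only as hard as a thumb needs to, so that neither latch nor lid is forced (never more than 20 N on the case), and leave everything else on and around the shelf as it is.

Things in the scene. Friction and masses are not known exactly. Their poses are not given: they have to be found in the camera images.
- shelf: Stainless steel rail shelf, fixed, flat top 740 mm (its y) by 170 mm (its x), top surface 130 mm above the counter. Origin: on the counter under the shelf's centre. z up. A hook rail runs along its far (+x) long edge.
- case: Aluminium grooming case, fixed to the shelf top: a box 96 mm (its x) by 90 mm (its y) by 36 mm high, walls and floor 3 mm, with a hinged lid; 41 mm high shut. Origin: centre of its underside, on the shelf top; x points from the latch side to the hinge side, y along the hinge, z up. The thumb latch is in the middle of its -x side.
- latch_pivot (a point): Pivot of the latch's steel rocker at (-52, 0, 20) mm in the case's frame. In front (-x) it carries the black thumb pad; above, an 18 mm wide spring hook over the lid's front lip (hook top 58 mm over the case's underside, 47 to 58 mm to -x of its centre, leaning 10 mm further out with the pad down). Pressing the pad down frees the lid; let go, the hook springs back.
- pad_nominal (a point): Nominal centre of the thumb pad's top face (28 mm along the case's x by 36 mm), at (-86, 0, 26) mm in the case's frame. The real pad top lies up to 6 mm above or below it, a hidden setting to be found by touch. From touch, the pad must sink about 6 to 7 mm (3 N) to free the lid; a hard stop comes at about 9 mm (4 N, rising steeply if pushed on).
- latch (a joint): Rocker angle of the latch, rad: 0 at rest, grows as the pad is pressed; frees the lid at about 0.2, hard stop at 0.26.
- case_lid (a joint): Lid angle, rad: 0 shut (hard stop), under 0.02 latched, 1.8 fully open (leaning back past upright). A spring pushes it open all the way (0.18 N m shut, 0.07 open). To shut, push its outer face forward over the hinge and down to 0: over the last 0.16 rad the lip wedges the hook aside (8 to 13 N in all when pushed 75 mm from the hinge), then the hook snaps over it.
- case_hinge (a point): Middle of the lid's hinge axis, which runs along the case's y, at (48, 0, 38) mm in the case's frame. The lid is 96 mm long from the hinge, 90 mm wide, 5 mm thick plus a 1 mm raised panel; its outer face is 3 mm above the hinge axis when shut.
- case_floor (a point): Centre of the case's inner floor, 3 mm above its underside. Inside: 90 mm (x) by 84 mm (y) by 33 mm deep.
- clipper: Grey plastic nail clipper, 66 mm long (its x), 14 mm wide (its y), about 16 mm high, 35 g or so, lying flat and loose on the shelf. Origin: centre of its underside; z up.
- bowl: White ceramic shaving bowl, 110 mm across, 55 mm high, loose on the shelf. Origin: centre of its underside. Leave alone.
- tin: Closed round aluminium tin, 70 mm across, 40 mm high, loose on the shelf. Origin: centre of its underside. Leave alone.
- pumice: Grey pumice stone, 60 by 35 by 28 mm, loose near the shelf's +y end. Origin: centre of its underside. Leave alone.
- dispenser: White soap bottle, 66 mm across, 170 mm high, loose on the counter beyond the shelf. Origin: centre of its underside. Leave alone.
- tumbler: Glass tumbler, 72 mm across, 100 mm high, loose on the counter beyond the shelf. Origin: centre of its underside. Leave alone.
- loofah_end (a point): Lower end of the white plastic loofah handle that hangs from a hook on the shelf's far rail. Leave alone.
- scrubber_end (a point): Lower end of the round silicone scrubber that hangs from a hook on the shelf's far rail. Leave alone.
There are look-alikes about, which are no part of the job. What is meant by the clipper is not blue, and is the smaller of those in its own colour.

How it is judged:
By the outcome, as a careful person would: the job done as asked, in the order asked, and still so for the second after the job is handed in, with the robot touching nothing.
It also fails if it takes over 72 s, if anything falls off the work surface, if the arm or the gripper's body presses on something with over 40 N, if the wrist force passes 120 N, or if a joint passes its speed limit or range.

ROBOT

A 6-joint arm with a two-finger parallel gripper is mounted at the origin on the work surface. World frame = base frame: x ahead of the robot, y to its left, z up, the work surface at z = 0. Lengths are in m, angles in rad, forces in N, time in s.
With the tool pointing down it reaches from about 0.275 to 0.825 m from the base axis. Payload 4.9 kg.
Tool frame: the origin (TCP) lies midway between the tips of the shut fingers; the grasp point (between the pads) lies 19 mm behind it (grip_point_offset is the distance from the TCP to the grasp point, in m); z points along the fingers, y is the line along which they close (so a half turn about z gives the same grasp; the last joint's range is limited). The gripper opens to 85 mm and grips with 20 to 120 N. Pads are 22 mm wide; open, the fingers measure 114 mm over their backs; the gripper's body (76 mm by 85 mm) begins 54 mm behind the grasp point. The pads swing forward as they close: fully open they stand 13 mm farther back than shut.
Start: joints at [-1.433, 0.326, -0.193, 1.052, 0, 1.437], TCP at [0.148, -0.53, 0.208] pointing down, gripper open.
Joint ranges: [-2.65, 2.65], [-0.97, 1.79], [-1.3, 1.35], [-1.93, 2.1], [-1.47, 1.37], [-3.14, 3.14]. Speed limits (rad/s): [2.57, 2.57, 3.14, 3.14, 3.14, 3.14].

INTERFACE

Orientations are given as a rotation vector (axis times angle).
In Python, from cell import * gives the robot as it stands. Calls block until the motion is done:
- movep(position, orientation): joint-space move of the TCP to a pose.
- move_l(position, velocity=0.15, rot=None, until_force=None): straight line of the TCP; rot=None keeps the orientation; velocity is the mean speed in m/s. With until_force (N) it stops when the force on the tool has changed by that much, and returns True; else False.
- set_joints(angles): joint-space move.
- let_go() and grab(newtons=None): open the fingers fully, or close them until they stop; newtons is the grip in N (None keeps the last).
- sleep(seconds).
- ik(position, orientation): joint angles nearest the present ones, or None.
- get_state(): the state.
- grab_frame(name): name is "side" or "top" or "wrist"; returns a dict with "img" (480x640x3 uint8, red, green, blue), "fx", "fy", "cx", "cy" (pixels), "cam_to_world" (4x4, takes a point from camera to world coordinates); the wrist camera has in their place "T_tool_cam" (4x4, takes a point from camera to tool coordinates, whose origin is the TCP and whose axes are the flange's). Camera axes: x right, y down, z forward; pixel columns grow to the right and rows downward; lengths in m; the calibration is good to about 2 mm. A picture is of the moment at which its call begins: read the wrist's pose just before it. There is no depth.
A pose or a line that the arm cannot do raises MotionError and nothing moves.
- sign_off(): hands the job in; it is judged then, once.
Trained networks look in the newest picture that a camera, given by its name, has taken for a name from the list of things; names that differ only in an ending like _2 or _b are one class to them, and where a whole thing is asked for, a point or a joint stands for the part that bears it (a point fixed in the world has none). Each returns a list of dicts, best first, with "score" (0 to 1); they miss things now and then, are a little off and sometimes report something else, mostly with a low value. They report only what shows in the picture. A call takes as long as a camera call. They do not tell look-alikes from the thing itself.
- spot_in(camera, name): "centre" ([column, row] in pixels, amid what is visible of it).
- silhouettes(camera, name): "mask" (480x640 bool, what is visible of it) and "centre" ([column, row] in pixels, amid what is visible of it).
- tip_of(camera, name): "centre" ([column, row] in pixels: a listed point, or the origin of a listed thing).
The state is a dict: "clock": time; "q": joint angles; "joint_velocities": joint speeds; "tau": joint torques, N m; "position": TCP position; "eef_rot": TCP orientation; "contact_force": force on the tool from outside, world axes, zero at the start; "wrist_torque": the same for the moment, N m; "finger_gap": opening from 0.0 (shut) to 1.0 (fully open); "grasp_force": force on a finger pad.
Only numpy, scipy, OpenCV 4.12 (cv2) and the standard library are available. Lean on these libraries where they do the work, as an engineer would, in place of code of your own. Each camera call takes 0.05 s, during which the arm holds its last target. There are 200 camera calls.

## Working session

There is one attempt and no reset: what is moved stays moved. The work goes in short steps, each a Python script; the robot and the scene stay as the last script left them, time stands still between calls to the robot, and variables do not carry over. Pictures are saved under pics/ and viewed, at most 10 in all, crops included, and the job is handed in when it is done.

```bash
ls; mkdir -p pics
python3 - <<'E'
from cell import *
import cv2,numpy as np
s=get_state();print(s['clock'],s['position'],s['eef_rot'],s['contact_force'])
for c in ["side","top"]:
    f=grab_frame(c);cv2.imwrite(f"pics/{c}0.png",f["img"][:,:,::-1])
    print(c,f['fx'],f['cx'],f['cy'],np.round(f['cam_to_world'],3).tolist())
    for n in ["clipper","case","pad_nominal","case_hinge","shelf","bowl","tin","pumice"]:
        print(n,[(np.round(d['centre']).tolist(),round(d['score'],2)) for d in tip_of(c,n)][:5])
print([(np.round(d['centre']).tolist(),round(d['score'],2),int(d['mask'].sum())) for d in silhouettes("top","clipper")])
E
```

```text
pics
0.0 [ 0.14758634 -0.52919527  0.20771347] [-3.11094601e+00 -4.25394338e-01 -1.14138829e-05] [ 0.42427744 -0.2265047  -1.0208345 ]
side 503.2844879215759 319.4557024557942 238.98477115604442 [[0.994, -0.075, 0.078, 0.533], [-0.107, -0.571, 0.814, -0.641], [-0.017, -0.817, -0.576, 0.589], [0.0, 0.0, 0.0, 1.0]]
clipper [([412.0, 291.0], 0.69), ([312.0, 256.0], 0.67), ([204.0, 334.0], 0.67), ([263.0, 336.0], 0.16)]
case [([334.0, 339.0], 0.76)]
pad_nominal [([266.0, 337.0], 0.86)]
case_hinge [([372.0, 310.0], 0.59)]
shelf []
bowl []
tin [([301.0, 205.0], 0.83), ([290.0, 337.0], 0.54)]
pumice [([273.0, 144.0], 0.48)]
top 504.4564984444266 321.44437979257265 240.97559057094017 [[-0.004, -0.993, 0.118, 0.453], [-1.0, 0.002, -0.016, 0.056], [0.015, -0.119, -0.993, 1.039], [0.0, 0.0, 0.0, 1.0]]
clipper [([369.0, 230.0], 0.78), ([336.0, 158.0], 0.67), ([363.0, 331.0], 0.57)]
case [([459.0, 225.0], 0.59)]
pad_nominal [([471.0, 266.0], 0.71), ([282.0, 236.0], 0.2)]
case_hinge [([458.0, 199.0], 0.85)]
shelf [([325.0, 253.0], 0.68)]
bowl [([186.0, 244.0], 0.98), ([223.0, 204.0], 0.56)]
tin [([285.0, 234.0], 0.67)]
pumice [([134.0, 261.0], 0.95)]
[([366.0, 329.0], 0.9, 419), ([334.0, 153.0], 0.57, 249)]
```

View pics/top0.png

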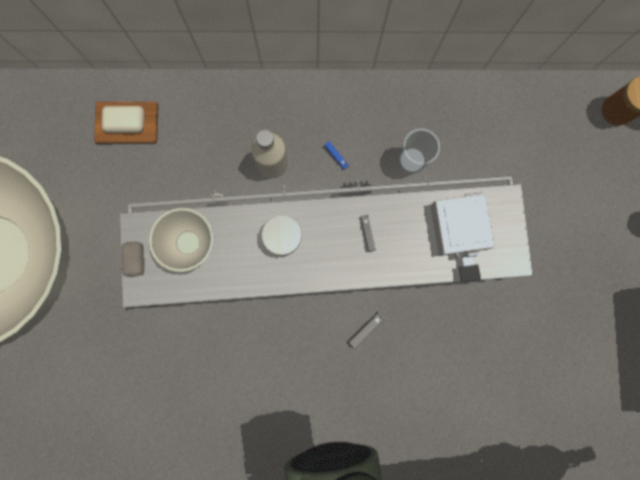

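View pics/side0.png

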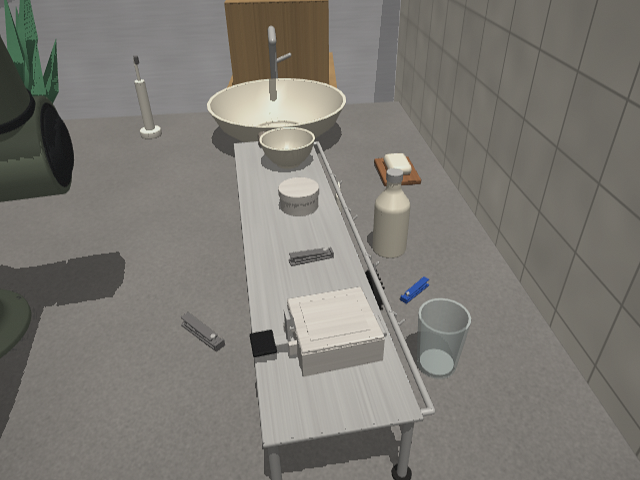

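Candidates for the clipper in the top view:
- grey on the shelf, (369,233)
- grey and larger on the counter, (365,330)
- blue on the counter behind, (336,155)

I choose the shelf one because it's grey, on the shelf and the smaller of the two greys. I'll localise it and check it in a close wrist view.

```bash
cat > h.py <<'E'
from cell import *
import cv2,numpy as np
from scipy.spatial.transform import Rotation as R
def down(yaw):  # tool x at yaw, z down
    return (R.from_euler('z',yaw)*R.from_euler('x',np.pi)).as_rotvec()
def frame(c):
    s=get_state(); f=grab_frame(c)
    if c=="wrist":
        T=np.eye(4);T[:3,:3]=R.from_rotvec(s['eef_rot']).as_matrix();T[:3,3]=s['position']
        f['cam_to_world']=T@np.array(f['T_tool_cam'])
    return f
def ray(f,p,z):
    T=np.array(f['cam_to_world']);d=T[:3,:3]@[(p[0]-f['cx'])/f['fx'],(p[1]-f['cy'])/f['fy'],1]
    o=T[:3,3];return (o+d*(z-o[2])/d[2])
def proj(f,P):
    T=np.linalg.inv(np.array(f['cam_to_world']));q=T[:3,:3]@np.asarray(P)+T[:3,3]
    return np.array([f['fx']*q[0]/q[2]+f['cx'],f['fy']*q[1]/q[2]+f['cy']])
E
python3 - <<'E'
from h import *
f=frame("top")
for n,p,z in [("clip",(369,233),.138),("greyB",(365,330),.008),("lidFL",(442,254),.171),("lidFR",(492,247),.171),("lidBR",(485,195),.171),("lidBL",(436,201),.171),("pad",(470,273),.156),("shA",(121,214),.13),("shB",(520,186),.13),("shC",(531,275),.13)]:
    print(n,np.round(ray(f,p,z),3))
print(ik([.41,-.14,.36],down(0.05)))
movep([.41,-.12,.36],down(0.05))
print(get_state()['clock'])
f=frame("wrist");cv2.imwrite("pics/w0.png",f["img"][:,:,::-1])
print(f['fx'],np.round(f['cam_to_world'],3).tolist())
for n in ["clipper","case","pad_nominal","case_hinge","latch_pivot"]:
    for d in tip_of("wrist",n)[:3]: print(n,np.round(d['centre']),round(d['score'],2))
for d in silhouettes("wrist","clipper"): print(np.round(d['centre']),d['score'],cv2.minAreaRect(np.argwhere(d['mask'])[:,::-1].astype(np.float32)))
E
```

```text
clip [ 0.575 -0.044  0.138]
greyB [ 0.395 -0.048  0.008]
lidFL [ 0.534 -0.167  0.171]
lidFR [ 0.546 -0.255  0.171]
lidBR [ 0.638 -0.246  0.171]
lidBL [ 0.627 -0.159  0.171]
pad [ 0.501 -0.219  0.156]
shA [0.612 0.405 0.13 ]
shB [ 0.663 -0.326  0.13 ]
shC [ 0.499 -0.338  0.13 ]
[-0.49975895  0.04450889 -0.15843962  1.36784783  0.          2.5918337 ]
2.85
354.1236218721464 [[0.05, -0.944, -0.327, 0.493], [-0.999, -0.047, -0.016, -0.117], [0.0, 0.328, -0.945, 0.524], [0.0, 0.0, 0.0, 1.0]]
clipper [244.  29.] 0.95
clipper [270. 188.] 0.9
case [417.  24.] 0.76
pad_nominal [424. 117.] 0.86
latch_pivot [424.  79.] 0.89
[244.  35.] 0.7 ((245.36415100097656, 33.275474548339844), (69.96821594238281, 15.971673965454102), 79.3803482055664)
[274. 190.] 0.56 ((269.5760498046875, 189.84823608398438), (13.633379936218262, 60.514442443847656), 49.23640060424805)
```

View pics/w0.png

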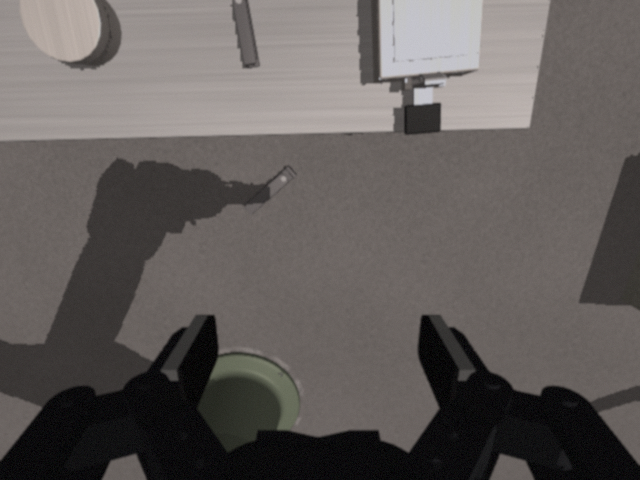

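The view shows the shelf clipper at (245,33), the case at (425,40) and the pad at (423,118), all near the top edge. I'll move further ahead and measure again.

Run:
```python
from h import *
movep([.57,-.13,.33],down(-0.05))
print(get_state()['clock'])
f=frame("wrist");cv2.imwrite("pics/w1.png",f["img"][:,:,::-1]);np.savez("pics/w1.npz",**{k:np.array(v) for k,v in f.items()})
for n,z in [("clipper",.13),("case",.13),("pad_nominal",.156),("case_hinge",.168),("latch_pivot",.15)]:
    for d in tip_of("wrist",n)[:3]: print(n,np.round(d['centre']),round(d['score'],2),np.round(ray(f,d['centre'],z),4))
for d in silhouettes("wrist","clipper"):
    r=cv2.minAreaRect(np.argwhere(d['mask'])[:,::-1].astype(np.float32))
    P=[ray(f,p,.14)[:2] for p in cv2.boxPoints(r)]
    print(d['score'],r,np.round(P,3).tolist())
```

```text
3.8917
clipper [272. 298.] 0.71 [ 0.4627 -0.0729  0.13  ]
clipper [230. 202.] 0.65 [ 0.5774 -0.0387  0.13  ]
clipper [197.  35.] 0.63 [ 0.7312 -0.0287  0.13  ]
case [408. 271.] 0.74 [ 0.4893 -0.2269  0.13  ]
case [396. 185.] 0.6 [ 0.5872 -0.2114  0.13  ]
pad_nominal [406. 272.] 0.78 [ 0.5007 -0.2193  0.156 ]
case_hinge [398. 137.] 0.56 [ 0.6357 -0.205   0.168 ]
latch_pivot [404. 234.] 0.7 [ 0.5399 -0.2172  0.15  ]
0.97 ((196.25241088867188, 35.21528625488281), (66.14281463623047, 11.844026565551758), 48.99091720581055) [[0.746, -0.011], [0.752, -0.02], [0.712, -0.052], [0.706, -0.043]]
0.61 ((271.5, 301.5), (14.142136573791504, 57.98276138305664), 45.0) [[0.446, -0.042], [0.495, -0.093], [0.482, -0.103], [0.432, -0.052]]
0.57 ((232.6042938232422, 206.12860107421875), (65.81155395507812, 15.715838432312012), 71.99583435058594) [[0.605, -0.03], [0.609, -0.045], [0.543, -0.058], [0.539, -0.042]]
```

View pics/w1.png

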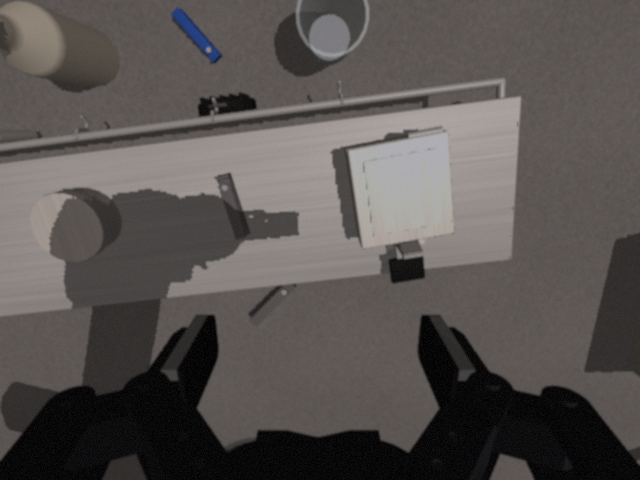

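The view shows the shelf clipper at (232,206), about 66x15 mm, grey, with its rivet at (225,187). The counter grey one at (270,303) is longer and the blue one at (196,35) is the wrong colour, so the choice holds. The lid corners are near (360,247), (454,234), (445,131) and (347,148). I'll refine the case pose from the lid corners, the pad and the hinge.

Run:
```python
from h import *
from scipy.optimize import least_squares
d=np.load("pics/w1.npz");fw={k:d[k] for k in d.files};ft=frame("top")
g=cv2.cvtColor(fw['img'],cv2.COLOR_RGB2GRAY);g2=cv2.cvtColor(ft['img'],cv2.COLOR_RGB2GRAY)
M=np.array([[-48,45,41],[-48,-45,41],[48,-45,41],[48,45,41],[-86,0,26]])/1e3
crit=(3,30,.01)
w=cv2.cornerSubPix(g,np.float32([[360,247],[454,234],[445,131],[347,148]]),(4,4),(-1,-1),crit)
print(w.round(1).tolist())
w=np.vstack([w,[406,270]])
t=np.float32([[442,254],[492,247],[485,195],[436,201],[470,273]])
def res(p,fs):
    Rz=R.from_euler('z',p[2]).as_matrix();P=M@Rz.T+[p[0],p[1],.13]
    return np.concatenate([(np.array([proj(f,x) for x in P])-q).ravel() for f,q in fs])
for fs in ([(fw,w)],[(ft,t)],[(fw,w),(ft,t)]):
    s=least_squares(res,[.586,-.21,.1],args=(fs,),loss='soft_l1',x_scale=[.01,.01,.1]);print(s.x.round(4),res(s.x,fs).round(1))
# clipper fit
dd=None
```

```text
[[362.20001220703125, 247.0], [453.20001220703125, 231.3000030517578], [445.70001220703125, 131.1999969482422], [348.8999938964844, 146.39999389648438]]
[ 0.5879 -0.2092  0.1153] [-1.9  0.5  0.6  1.7  3.7 -2.3 -2.2  0.   0.3 -0. ]
[ 0.5863 -0.2073  0.1168] [ 0.7  0.2  1.8  1.   0.  -0.8 -1.4 -0.9 -1.   0.3]
[ 0.5876 -0.2086  0.1179] [-2.3  1.   0.1  1.9  2.9 -2.  -2.9  0.6 -0.   0.3  1.5 -0.5  2.5  0.3
  0.7 -1.5 -0.7 -1.6 -0.2 -0.4]
```

```bash
cat >> h.py <<'E'
C=np.array([.587,-.2088,.13]);YAW=.113
def cs(x,y,z): # case mm -> world
    return C+R.from_euler('z',YAW).apply(np.array([x,y,z])/1e3)
E
python3 - <<'E'
from h import *
grab(20)
movep(cs(-91,0,70),down(YAW))
move_l(cs(-91,0,38),.1)
sleep(.2);b=get_state()['contact_force'];print('base',b)
hit=move_l(cs(-91,0,12),.02,until_force=0.8)
s=get_state();f=s['contact_force']-b;z0=(s['position'][2]-.13)*1e3
print(hit,s['clock'],z0,f.round(2))
if hit:
    for k in range(1,9):
        z=z0-k
        move_l(cs(-91,0,z),.03); s=get_state();f=s['contact_force']-b
        print(k,((s['position'][2]-.13)*1e3).round(2),f.round(2))
        if f[2]>4.5: break
    fr=frame("side");cv2.imwrite("pics/s1.png",fr["img"][200:440,180:460,::-1])
    print(get_state()['clock'])
E
```

```text
base [ 2.29952848e-04  5.91424340e-01 -4.67137236e-02]
False 7.9083 12.138050513985533 [ 0.34 -0.14  1.11]
```

Run:
```python
from h import *
F=[]
for i in range(6): s=get_state();F.append(s['contact_force']);sleep(.05)
print(np.array(F).round(2), s['position'],s['finger_gap'],cs(-91,0,12))
fr=frame("side");a=cv2.resize(fr["img"][220:400,190:430,::-1],None,fx=2,fy=2)
w=frame("wrist")["img"][:,:,::-1]; w=cv2.resize(w,(480,360))
cv2.imwrite("pics/s1.png",np.hstack([a[:360,:320],w]))
```

```text
[[ 0.34  0.46  1.06]
 [ 0.26  0.39  0.72]
 [ 0.74  0.47  0.21]
 [-1.1  -0.51 -0.11]
 [ 0.53  0.3  -0.54]
 [ 0.12 -0.5  -1.12]] [ 0.4966311  -0.21909636  0.14210508] 0.0012708088864189818 [ 0.49658037 -0.21906113  0.142     ]
```

View pics/s1.png

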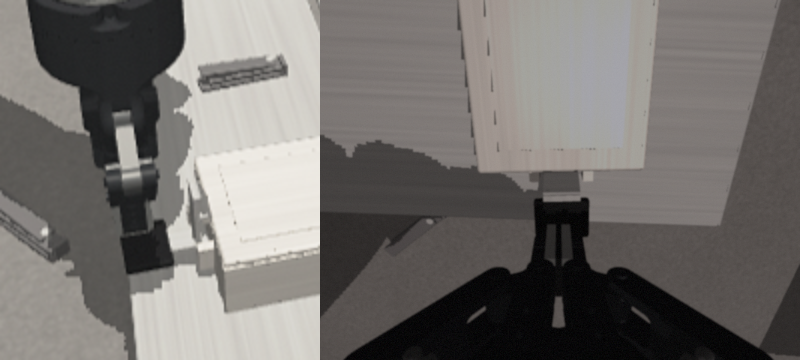

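The side crop shows the fingertips around the pad at about (140,235), with the lid still shut. The force averages about zero. I'll compare the pad before and after, and project the TCP into the image.

Run:
```python
from h import *
fr=frame("side");a0=cv2.imread("pics/side0.png");a1=fr["img"][:,:,::-1].copy()
p=get_state()['position'];print(proj(fr,p),[proj(fr,cs(x,y,z)).round(1).tolist() for z in (20,26,32) for x,y in [(-100,-18),(-72,-18),(-100,18),(-72,18)]])
A=[cv2.resize(x[290:370,230:310],None,fx=5,fy=5,interpolation=cv2.INTER_CUBIC) for x in (a0,a1)]
A=[np.clip(x.astype(float)**.6*256**.4*1.2,0,255).astype(np.uint8) for x in A]
cv2.imwrite("pics/s2.png",np.hstack(A))
F=[]
for i in range(25): F.append(get_state()['contact_force']);sleep(.02)
print(np.mean(F,0),np.std(F,0),get_state()['clock'])
```

```text
[257.31344776 346.00734027] [[250.7, 354.0], [274.9, 349.7], [247.5, 331.8], [270.5, 327.9], [250.2, 350.4], [274.6, 346.1], [247.0, 328.3], [270.2, 324.3], [249.7, 346.7], [274.2, 342.4], [246.5, 324.7], [269.8, 320.7]]
[0.04855005 0.19267079 0.06491177] [0.46162435 0.51001962 0.47860188] 8.775
```

View pics/s2.png

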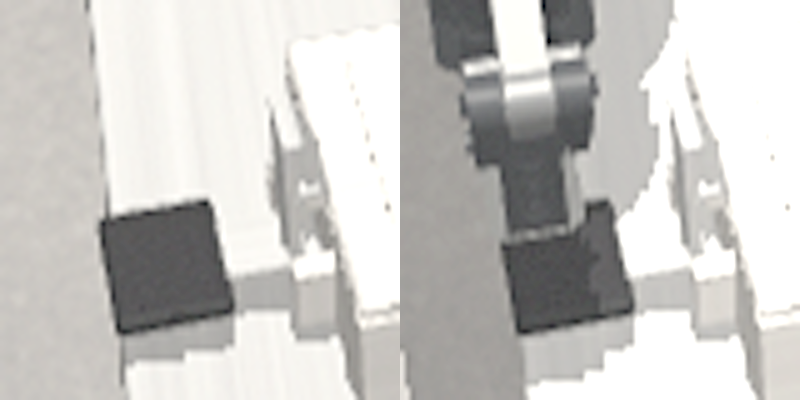

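The pad looks unmoved, with its top corners still near (250,334) and (276,352), and the force is zero. So I'm not pressing yet. I'll check the projected tip geometry in the wrist camera, then retry from above with averaged forces.

Run:
```python
from h import *
f=frame("wrist");T=np.array(f['T_tool_cam']);f2=dict(f,cam_to_world=T)
print('open tips',proj(f2,[0,.0425,-.013]),proj(f2,[0,-.0425,-.013]),'shut',proj(f2,[0,0,0]),proj(f2,[0,0,-.02]),proj(f2,[0,0,.02]))
s=get_state();print(s['q'],s['tau'].round(2) if hasattr(s['tau'],'round') else s['tau'])
for z in (20,14): print(z,[proj(f,cs(x,y,z)).round(0).tolist() for x,y in [(-100,-18),(-72,-18),(-100,18),(-72,18)]])
img=f['img'][:,:,::-1];c=np.clip((img[230:390,360:560].astype(float)/255)**.45*255,0,255).astype(np.uint8)
cv2.imwrite("pics/w2.png",cv2.resize(c,None,fx=3.5,fy=3.5,interpolation=cv2.INTER_CUBIC))
```

```text
open tips [405.39594769 304.40178877] [229.03399539 304.34861433] shut [317.24836667 292.09463926] [317.20851804 311.74957718] [317.2807535  276.12016407]
[-5.51482362e-01  3.66841510e-01 -3.13488019e-01  8.90435467e-01
 -9.07263202e-06  2.47709588e+00] [ -0.   -44.62  24.41   0.     0.    -0.  ]
20 [[353.0, 315.0], [355.0, 264.0], [281.0, 315.0], [280.0, 264.0]]
14 [[352.0, 309.0], [354.0, 259.0], [283.0, 309.0], [281.0, 259.0]]
```

View pics/w2.png

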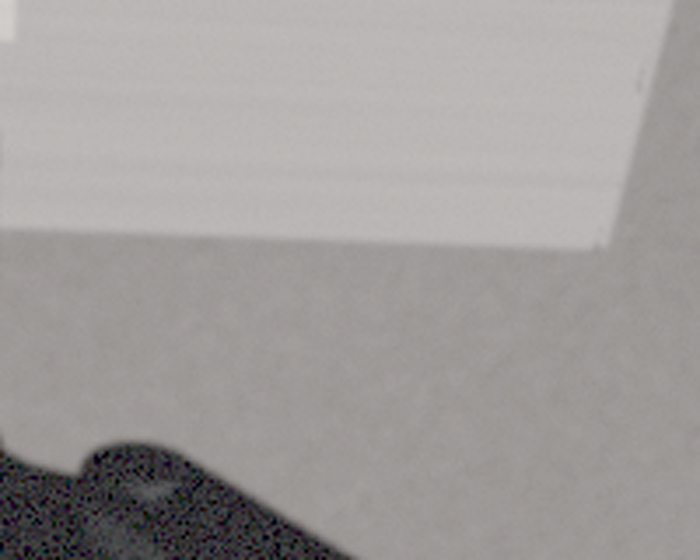

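That crop was misplaced: it shows only the shelf corner and a finger knuckle. From the wrist view, though, the visible tips end about row 313, while the shut TCP should project to row 292. So the real tips seem to end well behind the nominal TCP, and contact should come lower. I'll carry on down by touch.

```bash
cat >> h.py <<'E'
def favg(n=8):
    F=[]
    for i in range(n): F.append(get_state()['contact_force']);sleep(.02)
    return np.mean(F,0)
E
python3 - <<'E'
from h import *
hit=move_l(cs(-91,0,-6),.015,until_force=1.5)
s=get_state();print(hit,s['clock'],cs(0,0,0)[2],(s['position'][2]-.13)*1e3,favg().round(2),favg().round(2))
E
```

```text
True 9.7 0.13 -2.3266722492522316 [ 1.02 -0.54  1.94] [ 0.95 -0.37  1.82]
```

Run:
```python
from h import *
z=(get_state()['position'][2]-.13)*1e3
for k in range(10):
    z-=1;move_l(cs(-91,0,z),.03);F=favg(6);print(round(z,1),F.round(2))
    if F[2]>4.2: break
fr=frame("side")
for d in silhouettes("side","case_lid")[:2]: print(d['score'],d['centre'],d['mask'].sum())
cv2.imwrite("pics/s3.png",fr["img"][190:400,180:460,::-1]);print(get_state()['clock'])
```

```text
-3.3 [-0.41 -0.16  1.83]
-4.3 [-1.24  0.14  1.93]
-5.3 [-1.51  0.74  2.22]
-6.3 [-1.93  0.85  2.27]
-7.3 [-0.98  1.24  2.48]
-8.3 [-0.41  1.39  3.5 ]
-9.3 [0.01 2.24 4.03]
-10.3 [-1.05  2.72  9.56]
0.84 [383.3, 277.6] 3111
12.8667
```

View pics/s3.png

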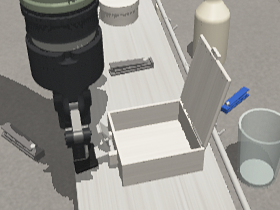

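The crop shows the lid fully open, leaning back at (215,90), with the fingers on the pad at (85,165). The hard stop came at reported z ≈ -10 mm. The reported TCP therefore lies about 21 mm beyond the real tips, which I'll calibrate by touching bare shelf with the fingers shut.

Run:
```python
from h import *
move_l(cs(-91,0,60),.2)
movep([.56,-.10,.20],down(.15))
move_l([.56,-.10,.155],.2)
hit=move_l([.56,-.10,.095],.02,until_force=2)
s=get_state();print(hit,s['clock'],s['position'],s['finger_gap'],favg())
move_l([.56,-.10,.20],.25)
fr=frame("wrist")
for d in silhouettes("wrist","clipper"):
    r=cv2.minAreaRect(np.argwhere(d['mask'])[:,::-1].astype(np.float32))
    print(round(d['score'],2),[ray(fr,p,.14)[:2].round(3).tolist() for p in cv2.boxPoints(r)])
print(get_state()['clock'])
```

```text
True 16.45 [ 0.55993045 -0.0999838   0.10725859] 0.0065602882883937595 [-0.69832332  0.1516416   5.10541026]
0.94 [[0.606, -0.029], [0.61, -0.045], [0.543, -0.058], [0.538, -0.042]]
0.84 [[0.479, -0.038], [0.491, -0.072], [0.476, -0.076], [0.464, -0.041]]
0.18 [[0.473, -0.182], [0.652, -0.143], [0.67, -0.28], [0.495, -0.358]]
17.2083
```

Touch gives the shelf at reported z 0.1073, so the real tips are 22.5 mm behind the reported TCP. Both clipper measurements agree: centre (0.574,-0.0435), yaw 0.19. Now I'll grasp it.

```bash
cat >> h.py <<'E'
OFF=.0225
def tip(P,rv): # reported TCP putting the real tip at P
    return np.asarray(P)+OFF*R.from_rotvec(rv).apply([0,0,1])
E
python3 - <<'E'
from h import *
rv=down(.19);let_go()
P=np.array([.574,-.0435,.135])
movep(tip(P+[0,0,.07],rv),rv)
hit=move_l(tip(P,rv),.1,until_force=4)
print(hit,get_state()['position'])
if not hit:
    grab(25);s=get_state();print(s['finger_gap'],s['grasp_force'],favg())
    move_l(tip(P+[0,0,.11],rv),.25);s=get_state();print(s['finger_gap'],s['grasp_force'],s['clock'])
    fr=frame("side")
    for d in silhouettes("side","clipper"): print(d['score'],d['centre'],d['mask'].sum())
    print(proj(fr,P+[0,0,.11]))
E
```

```text
False [ 0.57446653 -0.04386631  0.11307746]
0.13153809596023633 26.313512921333313 [-0.86462219 -0.16810411  2.22781257]
0.1375962253105584 26.07077658176422 20.575
0.85 [204.0, 331.2] 726
0.71 [416.6, 289.4] 332
[306.73734978 192.78930994]
```

Run:
```python
from h import *
t=np.radians(20)
rv=(R.from_euler('z',YAW)*R.from_euler('y',-t)*R.from_euler('x',np.pi)).as_rotvec()
print(R.from_rotvec(rv).apply([0,0,1]),R.from_rotvec(rv).apply([1,0,0]))
movep(tip(cs(-2,0,85),rv),rv);print(get_state()['finger_gap'])
b=favg()
hit=move_l(tip(cs(-2,0,33),rv),.1,until_force=3)
print(hit,get_state()['position'],get_state()['finger_gap'],favg()-b)
if not hit:
    let_go();sleep(.2);print(favg()-b)
    move_l(tip(cs(-2,0,110),rv),.25)
fr=frame("side")
for d in silhouettes("side","clipper"): print(d['score'],d['centre'],d['mask'].sum())
print([proj(fr,cs(x,0,3)).round(0).tolist() for x in (-40,0,40)])
im=fr["img"][:,:,::-1]
cv2.imwrite("pics/s4.png",cv2.resize(im[190:390,220:460],None,fx=2.5,fy=2.5));print(get_state()['clock'])
```

```text
[ 0.33983884  0.03856608 -0.93969262] [0.93369953 0.10595943 0.34202014]
0.1351456076529757
False [ 0.59319533 -0.20799218  0.14228341] 0.13902570550084012 [-0.39694273 -0.49089249  0.0771578 ]
[-0.16838446 -0.51993505  0.23278398]
0.98 [201.4, 330.2] 754
0.77 [336.1, 331.1] 855
0.62 [412.7, 288.3] 339
[[300.0, 344.0], [332.0, 338.0], [363.0, 333.0]]
23.925
```

View pics/s4.png

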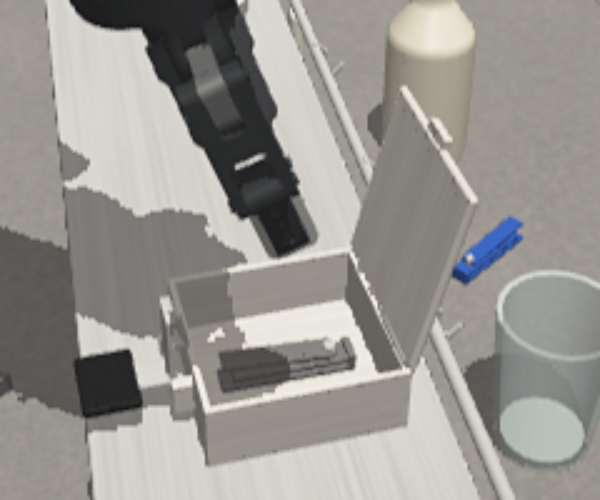

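The view shows the clipper lying flat inside the case at (285,365), with the lid open and the fingers clear. Now I'll go over and behind the lid, sweep it forward along its arc, and finish with a force-guarded push.

Run:
```python
from h import *
rv=down(YAW)
move_l(tip(cs(-2,0,175),rv),.3,rot=rv)
grab(20)
move_l(tip(cs(110,0,175),rv),.3)
move_l(tip(cs(110,0,116),rv),.25)
b=favg();print(b,get_state()['clock'])
r=82
def Cp(th):
    return cs(48-r*np.cos(th)+4*np.sin(th)+11,0,38+r*np.sin(th)+4*np.cos(th))
for th in (1.5,1.3,1.1,.9,.7,.5,.35,.25):
    hit=move_l(tip(Cp(th),rv),.12,until_force=8)
    F=favg(3)-b;print(th,hit,F.round(1))
    if hit: break
if not hit:
    hit=move_l(tip(Cp(0)-[0,0,.005],rv),.012,until_force=13)
    s=get_state();print('final',hit,(s['position'][2]-.13+OFF)*1e3,(favg(5)-b).round(1),s['clock'])
```

```text
[0.23385804 0.24038854 0.47072534] 26.3583
1.5 False [ 0.8 -0.2 -0. ]
1.3 False [ 0.6 -0.9 -0.1]
1.1 False [ 1.1 -0.2 -0.5]
0.9 False [ 1.1 -0.1 -0. ]
0.7 False [0.2 0.3 0.9]
0.5 False [-0.4  0.5  1.8]
0.35 False [-0.3  0.1  1.4]
0.25 False [ 0.1 -0.1  0.5]
final True 40.404523796244575 [-1.7  0.3  6.4] 31.0417
```

Run:
```python
from h import *
rv=down(YAW)
x=48-82+11
hit=move_l(tip(cs(x,0,38),rv),.008,until_force=8)
s=get_state();print(hit,(s['position'][2]-.13+OFF)*1e3,favg(5).round(1))
move_l(tip(cs(x,0,140),rv),.2)
sleep(.5)
movep([.45,-.05,.33],down(YAW))
fr=frame("side");im=fr["img"][:,:,::-1]
for n in ("case_lid","clipper"):
    for d in silhouettes("side",n): print(n,round(d['score'],2),np.round(d['centre']),d['mask'].sum())
cv2.imwrite("pics/s5.png",im);print(get_state()['clock'])
```

```text
True 40.395025086048896 [-1.3  1.   7.6]
case_lid 0.73 [331. 317.] 4457
case_lid 0.21 [270. 338.] 1019
clipper 0.75 [200. 332.] 716
clipper 0.65 [415. 288.] 323
clipper 0.53 [285. 144.] 1703
clipper 0.35 [328. 331.] 7725
33.625
```

View pics/s5.png

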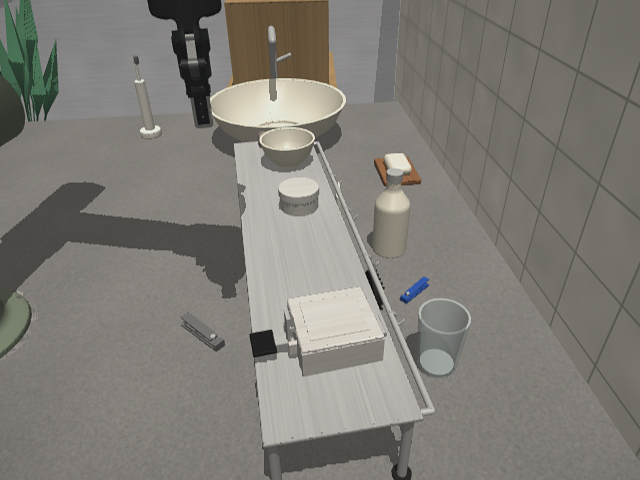

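The view shows the lid shut and staying shut at (335,320), identical to the start. The clipper is gone from the shelf, everything else is where it was, and the arm is clear.

```bash
python3 -c "
from cell import *
print(sign_off())"
```

```text
the job is handed in; nothing more can be done
None
```

The grey clipper is inside the grooming case and the lid has snapped shut and stayed shut; I handed the job in at about 34 s. Forces I read on the case stayed under 20 N, and the last picture showed nothing else moved.

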